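# Charge the infuser and hold the flask down in its sprung cradle

## Robot

A 6-joint arm with a two-finger parallel gripper is mounted at the origin on the work surface. World frame = base frame: x ahead of the robot, y to its left, z up, the work surface at z = 0. Lengths are in m, angles in rad, forces in N, time in s.
With the tool pointing down it reaches from about 0.35 to 0.975 m from the base axis. Payload 4.9 kg.
Tool frame: the origin (TCP) lies between the finger pads; the fingertips stand 25 mm ahead of it and the grasp point (between the pads) lies 6 mm ahead of it; z points along the fingers, y is the line along which they close (so a half turn about z gives the same grasp; the last joint's range is limited). The gripper opens to 85 mm and grips with 20 to 120 N. Pads are 22 mm wide; open, the fingers measure 114 mm over their backs; the gripper's body (76 mm by 85 mm) begins 54 mm behind the grasp point. The pads swing forward as they close: fully open they stand 13 mm farther back than shut.
Start: joints at [-1.244, 0.053, 1.613, -0, 1.476, -0.119], TCP at [0.269, -0.564, 0.256] pointing down, gripper open.
Joint ranges: [-3.01, 3.01], [-1.01, 2.22], [0.06, 2.58], [-1.02, 4.17], [0.09, 2.62], [-3.14, 3.14]. Speed limits (rad/s): [2.57, 2.57, 3.14, 3.14, 3.14, 3.14].

## Interface

Orientations are given as a unit quaternion [w, x, y, z].
In Python, from plant import manip gives the robot as it stands.
- The arm moves only by the shell command python3 -m inch 'ROWS'. ROWS is JSON, a list of rows, each a list of 3 entries, a list of its own where there are three numbers: the shift along the tool's x, y, z in m, then the turn, a rotation vector about the tool's x, y, z in rad, then the opening, from 0 (shut) to 1 (fully open). A call has 1 to 8 rows; each row shifts and turns the commanded pose from where the row before left it, along the tool's axes as they then stand; what a row does not reach is not made up. A row lasts 1/10 s, in which the tool goes at most 50 mm and 8.59 degrees, less where a joint would pass 70% of its speed; a pose out of reach is approached as far as the arm can. A call with a gripper value outside its range is refused whole. The fingers move at their own pace and stop on an object; the grip force is fixed at half the most. Time passes only in rows, so rows that do not move let the fingers close. It gives the time, the measured TCP pose, the force, the opening and the grip force at its end, in the units of the state.
- manip.state(): the state, without advancing time (a new reading comes with each control period).
- manip.grab_frame(name): name is "side" or "top"; returns (picture, depth): 400x640x3 uint8, red, green, blue; 400x640 float32, m along the optical axis (not along the pixel's ray), 0 where there is no reading.
- manip.camera_params(name): a dict with "camera_matrix" (3x3 intrinsics, pixels), "k1" (the pictures are not rectified: a ray, as slopes to the right and down, at radius r is drawn at 1 + k1 r^2 times it, then the intrinsics apply), "rvec" (rotation vector, rad) and "tvec" (3), from world to camera coordinates, as OpenCV has them. Camera axes: x right, y down, z forward; pixel columns grow to the right and rows downward; lengths in m; the calibration is good to about 2 mm. A picture is of the moment at which its call begins. camera_params takes no time and is no camera call.
- manip.job_done(): hands the job in; it is judged then, once.
Trained networks look in the newest picture that a camera, given by its name, has taken for a name from the list of things; names that differ only in an ending like _2 or _b are one class to them, and where a whole thing is asked for, a point or a joint stands for the part that bears it (a point fixed in the world has none). Each returns a list of dicts, best first, with "score" (0 to 1); they miss things now and then, are a little off and sometimes report something else, mostly with a low value. They report only what shows in the picture. A call takes as long as a camera call. They do not tell look-alikes from the thing itself.
- manip.look_for(camera, label): "point" ([x, y, z] in m, in world coordinates, good to about 4 mm: the middle of the surface that is visible of it).
The state is a dict: "time": time; "joint_pos": joint angles; "joint_vel": joint speeds; "joint_efforts": joint torques, N m; "tool_pos": TCP position; "tool_rot": TCP orientation; "contact_force": force on the tool from outside, world axes, zero at the start; "ft_torque": the same for the moment, N m; "gripper_width": opening from 0.0 (shut) to 1.0 (fully open); "grasp_force": force on a finger pad.
Only numpy, scipy, OpenCV 4.12 (cv2) and the standard library are available. Lean on these libraries where they do the work, as an engineer would, in place of code of your own. Each camera call takes 0.05 s, during which the arm holds its last target. There are 200 camera calls.

## Task

Without disturbing the other things on the bench, tip all four oak blocks from the scoop tray into the feed hopper and stand the empty scoop back on the bench. Then lift the round corked flask out of its cork ring, set it upright in the sprung ring cradle and press it down, touching only the flask and not the cradle, until the ring is at the bottom of its travel. Finish while still holding the flask pressed down there.

Things in the scene. Friction and masses are not known exactly. Their poses are not given: they have to be found in the camera images.
- hopper: fixed feed hopper: round steel funnel on a 130 x 130 x 20 mm wooden foot. Origin: centre of its underside on the bench. Round throat 100 mm across outside up to 75 mm above the bench, flaring to a mouth 170 mm across (about 160 inside), rim 130 mm above the bench. Inside a closed cup, floor 25 mm above the bench, 92 mm across
- hopper_mouth (a point): centre of the hopper's round mouth, level with the rim, 130 mm above the bench
- scoop: loose aluminium scoop tray, about 200 g, 120 mm long (its x), 90 mm wide (its y), floor 3 mm thick, walls 30 mm high at both sides and the back (-x end); the nose (+x end) is open, no lip. Origin: centre of its underside, z up. Handle: square wooden post, 20 x 20 mm, at x = -35 mm, top 88 mm above the underside. Blocks slide off once the nose is tipped down beyond 30 degrees
- scoop_grip (a point): point on the axis of the scoop's handle post, 68 mm above the scoop's underside: take it here from above
- scoop_nose (a point): middle of the scoop's open front edge, on top of its floor (60 mm in front of the origin)
- flask: loose round-bottomed amber glass flask, corked, 126 mm tall, about 220 g. Origin: bottom of the bulb; z up the neck. Bulb 72 mm across; neck 26 mm across from 70 to 108 mm up; lip 31 mm across at 110 to 116 mm; flat cork 22 mm across on top
- flask_bulb (a point): centre of the flask's bulb, 36 mm above its bottom. At the start the bulb sits loosely in a fixed cork ring (80 mm across, 22 mm high), its centre 49 mm above the bench
- flask_neck (a point): point on the axis of the flask's neck, 96 mm above its bottom (60 mm above the bulb's centre): grip the neck here
- cradle: fixed base of the sprung ring cradle: grey plate 90 x 130 x 16 mm with two upright steel guide rods 12 mm thick, 104 mm apart along its y, tops 93 mm above the bench. Origin: centre of its underside on the bench
- ring_center (a point): the dark steel ring sliding on the cradle's rods (80 mm outside, hole 52 mm, 12 mm thick): centre of its hole, level with its top face, 75 mm above the bench when up, 51 mm when fully pressed. The flask's bulb sits in the hole with its centre 25 mm above this point
- spring_ring (a joint): how far the ring is pressed down, in m: 0 up, 0.024 at the stop at the bottom. It takes about 5 N to start moving and about 14 N to reach the stop; the flask's own weight does not move it and it springs back when let go
- block0_center (a point): centre of oak infusion block 0: one of four alike loose wooden cubes, 24 mm, 12 g, lying in the front half of the scoop
- block1_center (a point): centre of oak infusion block 1: one of four alike loose wooden cubes, 24 mm, 12 g, lying in the front half of the scoop
- block2_center (a point): centre of oak infusion block 2: one of four alike loose wooden cubes, 24 mm, 12 g, lying in the front half of the scoop
- block3_center (a point): centre of oak infusion block 3: one of four alike loose wooden cubes, 24 mm, 12 g, lying in the front half of the scoop
- cone_flask: bystander, loose: conical clear glass flask, 105 mm tall, 74 mm wide foot. Origin: centre of its underside
- jar: bystander, loose: squat amber glass jar with a steel lid, 85 mm tall, 68 mm wide. Origin: centre of its underside
- small_bottle: bystander, loose: clear glass bottle with a pale wooden cap, 100 mm tall, 44 mm wide. Origin: centre of its underside
- shot_glass: bystander, loose: small clear glass cup, 55 mm tall, 48 mm wide. Origin: centre of its underside
- weight: bystander, loose: brass scale weight with a knob, 50 mm tall, 40 mm wide. Origin: centre of its underside
- spoon: bystander, loose: pale wooden spoon lying flat, 190 mm long, along its own x axis. Origin: centre of its underside
There are look-alikes about, which are no part of the job. Leave any pink look-alike of the flask alone.

How it is judged:
By the outcome, as a careful person would: the job done as asked, in the order asked, and still so for the second after the job is handed in, while the arm keeps its last pose, push and grip.
It also fails if it takes over 69 s, if anything falls off the work surface, if the arm or the gripper's body presses on something with over 40 N, if the wrist force passes 120 N, or if a joint passes its speed limit or range.

## Working session

There is one attempt and no reset: what is moved stays moved. The work goes in short steps, Python scripts to look and compute and a shell command to move; the robot and the scene stay as the last step left them, time stands still between calls to the robot, and variables do not carry over. Pictures are saved under pics/ and viewed, at most 11 in all, crops included, and the job is handed in when it is done.

```bash
ls; mkdir -p pics; cat > h.py <<'E'
import numpy as np,cv2
from plant import manip
from scipy.spatial.transform import Rotation as R
def cam(n):
    c=manip.camera_params(n);return np.array(c["camera_matrix"]),c["k1"],cv2.Rodrigues(np.array(c["rvec"],float))[0],np.array(c["tvec"],float).ravel()
def cloud(n,d):
    K,k1,Rm,t=cam(n)
    v,u=np.mgrid[:400,:640]
    p=np.stack([u,v],-1).reshape(-1,1,2).astype(np.float64)
    q=cv2.undistortPoints(p,K,np.array([k1,0,0,0.]))[:,0]
    P=np.c_[q,np.ones(len(q))]*d.reshape(-1,1)
    return ((P-t)@Rm).reshape(400,640,3)
def proj(n,X):
    K,k1,Rm,t=cam(n);return cv2.projectPoints(np.array(X,float).reshape(-1,1,3),cv2.Rodrigues(Rm)[0],t,K,np.array([k1,0,0,0.]))[0][:,0]
E
python3 - <<'E'
from h import *
for n in("side","top"):
    im,d=manip.grab_frame(n);cv2.imwrite(f"pics/{n}0.png",im[:,:,::-1]);np.save(n+"0.npy",d);np.save(n+"im.npy",im)
    K,k1,Rm,t=cam(n);print(n,"cam at",-Rm.T@t,"fwd",Rm[2])
    for l in["hopper","hopper_mouth","scoop","scoop_grip","scoop_nose","flask","flask_neck","flask_bulb","cradle","ring_center","block0_center","cone_flask","jar","small_bottle","shot_glass","weight","spoon"]:
        print(l,[(round(r["score"],2),np.round(r["point"],3).tolist(),np.round(proj(n,r["point"])[0]).tolist()) for r in manip.look_for(n,l)][:4])
print(manip.state())
E
```

```text
pics
side cam at [0.3150948  0.58336901 0.67719413] fwd [ 0.28790358 -0.71819856 -0.6334843 ]
hopper [(0.78, [0.583, 0.047, 0.077], [298.0, 239.0]), (0.69, [0.756, 0.207, 0.061], [187.0, 272.0])]
hopper_mouth [(0.77, [0.584, 0.042, 0.079], [299.0, 236.0])]
scoop [(0.83, [0.491, 0.287, 0.014], [287.0, 369.0]), (0.52, [0.582, 0.048, 0.078], [299.0, 239.0])]
scoop_grip [(0.73, [0.755, 0.21, 0.064], [187.0, 272.0]), (0.62, [0.494, 0.293, 0.008], [285.0, 373.0])]
scoop_nose [(0.87, [0.494, 0.29, 0.007], [285.0, 371.0]), (0.16, [0.596, -0.295, 0.07], [346.0, 161.0])]
flask [(0.87, [0.649, -0.429, 0.066], [345.0, 136.0]), (0.64, [0.594, -0.293, 0.069], [346.0, 162.0])]
flask_neck [(0.91, [0.595, -0.291, 0.066], [346.0, 163.0]), (0.73, [0.464, -0.173, 0.075], [379.0, 196.0]), (0.64, [0.646, -0.424, 0.065], [345.0, 138.0])]
flask_bulb [(0.75, [0.6, -0.295, 0.074], [345.0, 160.0]), (0.65, [0.638, -0.428, 0.068], [348.0, 137.0]), (0.41, [0.498, 0.29, 0.007], [284.0, 370.0])]
cradle [(0.82, [0.466, -0.164, 0.016], [375.0, 216.0])]
ring_center [(0.75, [0.465, -0.171, 0.075], [378.0, 196.0])]
bloc
[... 2234 characters left out ...]
, 'joint_pos': array([-1.24399989e+00,  5.27335819e-02,  1.61290016e+00, -1.93081201e-05,
        1.47600272e+00, -1.19009862e-01]), 'joint_vel': array([0.0002453 , 0.0008788 , 0.00073529, 0.00051246, 0.00048015,
       0.00172972]), 'joint_efforts': array([-1.45554466e-03, -3.93667567e+01, -3.70453691e+01, -3.33427170e-04,
        3.96372616e-04, -1.47452209e-05]), 'tool_pos': array([ 0.26947507, -0.56390073,  0.25628264]), 'tool_rot': array([-2.07885375e-05,  9.75259582e-01,  2.21062769e-01, -1.18303940e-05]), 'contact_force': array([-1.25825767,  0.69305896, -0.75902833]), 'ft_torque': array([-0.01576387, -0.00752816, -0.00756149]), 'grasp_force': 0.0, 'gripper_width': 1.0035361695963776}
```

View pics/side0.png

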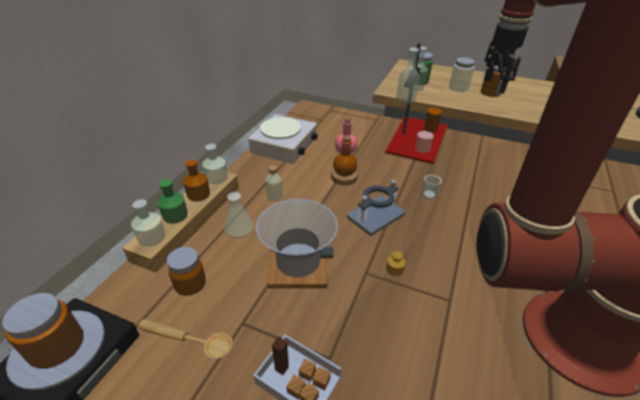

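View pics/top0.png

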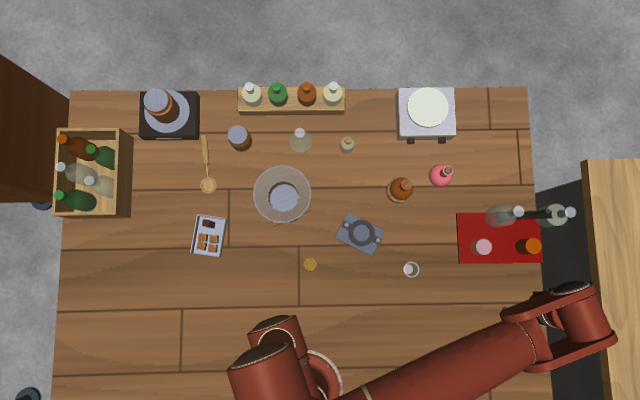

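```bash
python3 - <<'E'
from h import *
for n in("top","side"):
    d=np.load(n+"0.npy");im=np.load(n+"im.npy");P=cloud(n,d);ok=d>0
    def reg(nm,x0,x1,y0,y1,z0,z1):
        m=ok&(P[...,0]>x0)&(P[...,0]<x1)&(P[...,1]>y0)&(P[...,1]<y1)&(P[...,2]>z0)&(P[...,2]<z1)
        q=P[m]
        if len(q)<4: print(n,nm,len(q));return
        print(n,nm,len(q),"mean",q.mean(0).round(4),"mid",((np.percentile(q,2,0)+np.percentile(q,98,0))/2).round(4),"ext",np.ptp(q,0).round(3), "rect",[np.round(x,3) for x in cv2.minAreaRect(q[:,:2].astype(np.float32)*1000)])
    reg("handle",.36,.6,.2,.38,.07,.1)
    reg("scoop",.36,.6,.2,.38,.008,.1)
    reg("blocks",.36,.6,.2,.38,.022,.029)
    reg("hopperrim",.45,.72,-.08,.18,.124,.14)
    reg("flaskA top",.55,.65,-.36,-.24,.125,.15)
    reg("flaskB top",.6,.69,-.49,-.37,.115,.15)
    reg("flaskA bulb",.53,.66,-.36,-.24,.05,.12)
    reg("ring",.41,.53,-.25,-.11,.068,.081)
    reg("rods",.41,.53,-.28,-.08,.085,.1)
    reg("plate",.38,.56,-.28,-.08,.01,.022)
E
```

```text
top handle 52 mean [0.5014 0.2853 0.0857] mid [0.5017 0.2858 0.0851] ext [0.018 0.02  0.018] rect [array([501.61 , 286.263]), array([20.088, 18.229]), np.float64(87.757)]
top scoop 651 mean [0.4679 0.2908 0.0294] mid [0.4733 0.2908 0.0487] ext [0.238 0.168 0.086] rect [array([479.196, 289.585]), array([167.545, 236.681]), np.float64(89.531)]
top blocks 265 mean [0.4581 0.2926 0.0259] mid [0.4729 0.2918 0.0256] ext [0.131 0.107 0.007] rect [array([470.13 , 291.705]), array([ 91.083, 119.617]), np.float64(80.588)]
top hopperrim 426 mean [0.5852 0.0599 0.1285] mid [0.5816 0.0571 0.1295] ext [0.167 0.166 0.014] rect [array([582.035,  56.574]), array([165.477, 165.236]), np.float64(44.42)]
top flaskA top 79 mean [ 0.6041 -0.3099  0.1345] mid [ 0.6053 -0.3111  0.1341] ext [0.03  0.03  0.016] rect [array([ 604.641, -310.335]), array([28.864, 27.352]), np.float64(44.644)]
top flaskB top 72 mean [ 0.6467 -0.436   0.122 ] mid [ 0.6472 -0.4356  0.1221] ext [0.028 0.03  0.014] rect [array([ 646.131, -436.941]), array([29.406, 25.994]), np.float64(54.628)]
top flaskA bulb 312 mean [ 0.5984 -0.303
[... 1781 characters left out ...]
 0.6    -0.2924  0.075 ] mid [ 0.6018 -0.2951  0.0833] ext [0.067 0.056 0.068] rect [array([ 600.827, -296.318]), array([66.659, 48.36 ]), np.float64(19.593)]
side ring 435 mean [ 0.4671 -0.1739  0.0727] mid [ 0.4676 -0.1723  0.0729] ext [0.078 0.116 0.013] rect [array([ 468.105, -175.223]), array([ 78.291, 115.025]), np.float64(0.909)]
side rods 42 mean [ 0.4692 -0.1747  0.0901] mid [ 0.4678 -0.1779  0.0898] ext [0.058 0.106 0.008] rect [array([ 467.489, -177.594]), array([118.267,  10.69 ]), np.float64(63.413)]
side plate 876 mean [ 0.4629 -0.1665  0.0143] mid [ 0.4677 -0.1748  0.0142] ext [0.134 0.152 0.012] rect [array([ 467.369, -177.641]), array([131.536,  91.723]), np.float64(62.035)]
```

The side view shows the scoop at about (298,372) with its dark handle at (280,356). The hopper is at (298,240), the amber flask in its cork ring at (345,165) with the pink look-alike behind it at (347,138), and the cradle at (377,205). The top view agrees, with the scoop nose pointing towards the robot. The depth fits match the given sizes, so I'll move.

```bash
cat >> h.py <<'E'
def rel(target,note=""):
    s=manip.state();w,x,y,z=s["tool_rot"];r=R.from_quat([x,y,z,w])
    print(note,"t",round(s["time"],2),"pos",s["tool_pos"].round(4),"axes x",r.as_matrix()[:,0].round(3),"z",r.as_matrix()[:,2].round(3),"tooldelta",r.inv().apply(np.array(target)-s["tool_pos"]).round(4),"j",np.round(s["joint_pos"],2),"F",s["contact_force"].round(1),"w",round(s["gripper_width"],3),"gf",round(s["grasp_force"],1))
E
python3 -m inch '[[[0,0,0],[0,0,-0.1395],1],[[0,0,0],[0,0,-0.1395],1],[[0,0,0],[0,0,-0.1395],1],[[0,0,0],[0,0,-0.1395],1],[[0,0,0],[0,0,-0.1395],1],[[0,0,0],[0,0,-0.1395],1],[[0,0,0],[0,0,-0.1395],1]]'
python3 -m inch '[[[0.048,0.006,0],[0,0,0],1],[[0.048,0.006,0],[0,0,0],1],[[0.048,0.006,0],[0,0,0],1],[[0.048,0.006,0],[0,0,0],1],[[0.048,0.006,0],[0,0,0],1],[[0.048,0.006,0],[0,0,0],1],[[0.048,0.006,0],[0,0,0],1],[[0.048,0.006,0],[0,0,0],1]]'
python3 -m inch '[[[0.048,0.006,0],[0,0,0],1],[[0.048,0.006,0],[0,0,0],1],[[0.048,0.006,0],[0,0,0],1],[[0.048,0.006,0],[0,0,0],1],[[0.048,0.006,0],[0,0,0],1],[[0.048,0.006,0],[0,0,0],1],[[0.048,0.006,0],[0,0,0],1],[[0.048,0.006,0],[0,0,0],1]]'
python3 -c "
from h import *
rel([.5035,.2865,.074])"
```

```text
time: 2.5
tool_pos: [0.2695, -0.5639, 0.2563]
tool_rot: [0.0, 0.756, 0.655, -0.0]
contact_force: [-0.7, -0.2, 0.0]
gripper_width: 1.001
grasp_force: 0.0
time: 3.3
tool_pos: [0.3739, -0.1894, 0.2566]
tool_rot: [0.001, 0.758, 0.652, 0.0]
contact_force: [1.3, 0.3, -0.4]
gripper_width: 1.003
grasp_force: 0.0
time: 4.1
tool_pos: [0.4782, 0.1837, 0.2566]
tool_rot: [0.0, 0.757, 0.653, 0.0]
contact_force: [0.7, -0.4, 0.1]
gripper_width: 1.001
grasp_force: 0.0
 t 4.1 pos [0.4782 0.1837 0.2566] axes x [0.147 0.989 0.   ] z [ 0.001  0.    -1.   ] tooldelta [0.1054 0.0097 0.1827] j [ 0.22 -0.22  1.87 -0.    1.49  0.37] F [ 0.7 -0.4  0.1] w 1.001 gf 0.0
```

```bash
python3 -m inch '[[[0.035,0.003,0],[0,0,0],1],[[0.035,0.003,0],[0,0,0],1],[[0.035,0.003,0],[0,0,0],1],[[0,0,0.04],[0,0,0],1],[[0,0,0.04],[0,0,0],1],[[0,0,0.03],[0,0,0],1],[[0,0,0],[0,0,0],1]]'
python3 -c "
from h import *
rel([.5035,.2865,.074])"
```

```text
time: 4.8
tool_pos: [0.499, 0.2827, 0.1406]
tool_rot: [-0.002, 0.758, 0.653, -0.005]
contact_force: [-0.4, -0.1, -0.3]
gripper_width: 1.001
grasp_force: 0.0
 t 4.8 pos [0.499  0.2827 0.1406] axes x [ 0.148  0.989 -0.005] z [-0.01  -0.004 -1.   ] tooldelta [0.0048 0.0045 0.0665] j [ 0.39  0.04  1.83 -0.    1.29  0.53] F [-0.4 -0.1 -0.3] w 1.001 gf 0.0
```

```bash
python3 -c "
from h import *
im,d=manip.grab_frame('side')
cv2.imwrite('pics/s1.png',cv2.resize(im[250:400,180:400],None,fx=3,fy=3)[:,:,::-1])"
```

```text
(no output)
```

View pics/s1.png

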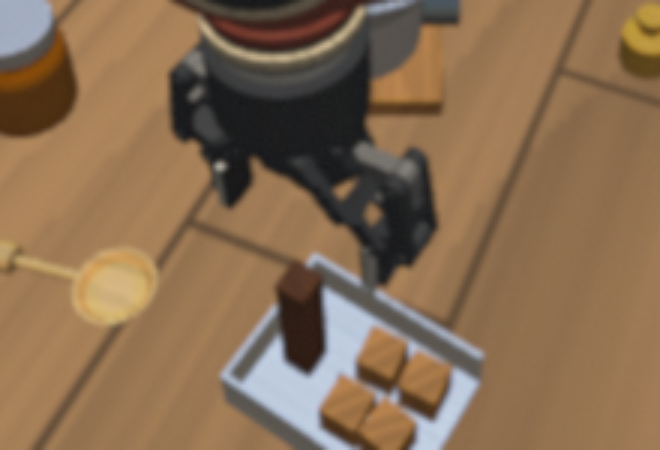

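The crop shows the open fingers on either side of the post, whose top is at about (300,270), and all four blocks in the front half. Next I descend and grip.

```bash
python3 -m inch '[[[0.001,0.001,0.02],[0,0,0],1],[[0.001,0.001,0.02],[0,0,0],1],[[0.001,0.001,0.02],[0,0,0],1],[[0,0,0.004],[0,0,0],1],[[0,0,0],[0,0,0],1],[[0,0,0],[0,0,0],1]]'
python3 -c "
from h import *
rel([.5035,.2865,.074])"
```

```text
time: 5.45
tool_pos: [0.5073, 0.287, 0.0847]
tool_rot: [0.001, 0.758, 0.653, 0.002]
contact_force: [-0.3, 0.2, -0.4]
gripper_width: 1.003
grasp_force: 0.0
 t 5.45 pos [0.5073 0.287  0.0847] axes x [0.148 0.989 0.002] z [ 0.003  0.001 -1.   ] tooldelta [-0.0011 -0.0037  0.0107] j [0.39 0.12 1.85 0.   1.17 0.54] F [-0.3  0.2 -0.4] w 1.003 gf 0.0
```

```bash
python3 -m inch '[[[-0.001,-0.003,0.008],[0,0,0],1],[[0,0,0],[0,0,0],1],[[0,0,0],[0,0,0],0],[[0,0,0],[0,0,0],0],[[0,0,0],[0,0,0],0],[[0,0,0],[0,0,0],0],[[0,0,0],[0,0,0],0],[[0,0,0],[0,0,0],0]]'
python3 -m inch '[[[0,0,0],[0,0,0],0],[[0,0,-0.01],[0,0,0],0],[[0,0,-0.015],[0,0,0],0],[[0,0,-0.02],[0,0,0],0],[[0,0,0],[0,0,0],0]]'
python3 -c "
from h import *
rel([.5035,.2865,.074])
im,d=manip.grab_frame('side')
cv2.imwrite('pics/s2.png',cv2.resize(im[230:400,180:400],None,fx=3,fy=3)[:,:,::-1])"
```

```text
time: 6.25
tool_pos: [0.5031, 0.286, 0.0746]
tool_rot: [0.0, 0.758, 0.653, 0.0]
contact_force: [-0.1, 0.5, 0.4]
gripper_width: 0.222
grasp_force: 59.1
time: 6.75
tool_pos: [0.505, 0.2869, 0.1236]
tool_rot: [0.001, 0.758, 0.653, 0.003]
contact_force: [1.0, 0.7, -1.2]
gripper_width: 0.225
grasp_force: 58.9
 t 6.75 pos [0.505  0.2869 0.1236] axes x [0.148 0.989 0.004] z [ 0.007  0.003 -1.   ] tooldelta [-0.0008 -0.0017  0.0496] j [0.39 0.06 1.83 0.   1.24 0.54] F [ 1.   0.7 -1.2] w 0.225 gf 58.9
```

View pics/s2.png

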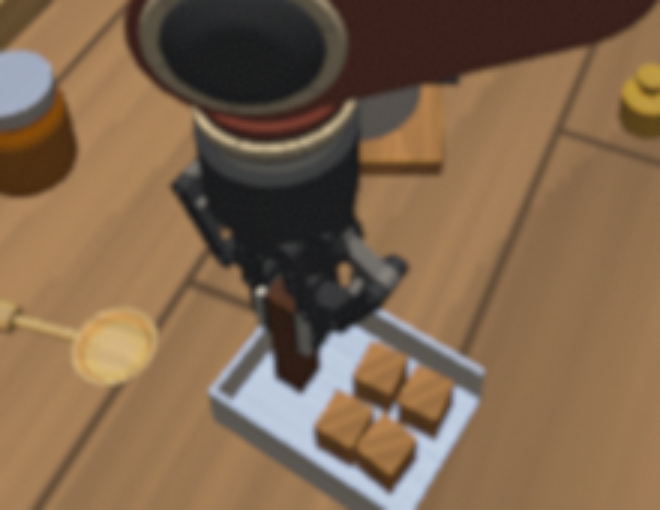

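The crop shows the scoop hanging level from the fingers at about (295,340), with all four blocks still in it. Next I lift it and carry it level to the hopper.

```bash
python3 -m inch '[[[0,0,-0.015],[0,0,0],0],[[0,0,-0.03],[0,0,0],0],[[0,0,-0.03],[0,0,0],0],[[0,0,-0.02],[0,0,0],0],[[0,0,-0.008],[0,0,0],0]]'
python3 -m inch '[[[-0.010,0.011,0],[0,0,0],0],[[-0.02,0.022,0],[0,0,0],0],[[-0.027,0.0295,0],[0,0,0],0],[[-0.027,0.0295,0],[0,0,0],0],[[-0.027,0.0295,0],[0,0,0],0],[[-0.027,0.0295,0],[0,0,0],0],[[-0.027,0.0295,0],[0,0,0],0],[[-0.027,0.0295,0],[0,0,0],0]]'
python3 -m inch '[[[-0.0135,0.015,0],[0,0,0],0],[[-0.0095,0.0105,0],[0,0,0],0],[[0,0,0],[0,0,0],0],[[0,0,0],[0,0,0],0],[[0,0,0],[0,0,0],0]]'
python3 -c "
from h import *
rel([.706,.039,.221])
im,d=manip.grab_frame('side')
cv2.imwrite('pics/s3.png',cv2.resize(im[100:300,130:430],None,fx=2.5,fy=2.5)[:,:,::-1])"
```

```text
time: 7.3
tool_pos: [0.5036, 0.2863, 0.2253]
tool_rot: [0.001, 0.758, 0.653, 0.002]
contact_force: [0.2, 0.3, -2.1]
gripper_width: 0.223
grasp_force: 59.0
time: 8.1
tool_pos: [0.6821, 0.0625, 0.2194]
tool_rot: [-0.001, 0.758, 0.652, -0.002]
contact_force: [0.6, 1.0, -2.4]
gripper_width: 0.228
grasp_force: 59.1
time: 8.6
tool_pos: [0.7031, 0.0396, 0.2219]
tool_rot: [-0.001, 0.757, 0.653, -0.0]
contact_force: [-0.5, 0.1, -2.6]
gripper_width: 0.227
grasp_force: 59.2
 t 8.6 pos [0.7031 0.0396 0.2219] axes x [0.147 0.989 0.   ] z [-0.001  0.    -1.   ] tooldelta [-0.0001  0.0029  0.0009] j [-0.05  0.26  1.44  0.    1.44  0.1 ] F [-0.5  0.1 -2.6] w 0.227 gf 59.2
```

View pics/s3.png

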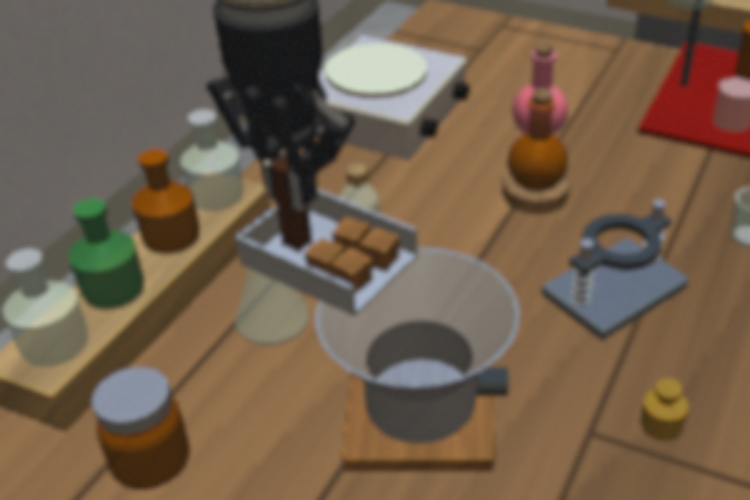

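The crop shows the nose at about (380,285), over the back half of the mouth, with all four blocks aboard. Now I tip it about the nose.

```bash
python3 -m inch '[[[0,-0.0052,-0.0065],[-0.07,0,0],0],[[0,-0.0052,-0.0065],[-0.07,0,0],0],[[0,-0.0052,-0.0065],[-0.07,0,0],0],[[0,-0.0052,-0.0065],[-0.07,0,0],0],[[0,-0.0052,-0.0065],[-0.07,0,0],0],[[0,-0.0052,-0.0065],[-0.07,0,0],0],[[0,-0.0052,-0.0065],[-0.07,0,0],0]]'
python3 -m inch '[[[0,-0.0052,-0.0065],[-0.07,0,0],0],[[0,-0.0052,-0.0065],[-0.07,0,0],0],[[0,-0.0052,-0.0065],[-0.07,0,0],0],[[0,-0.0052,-0.0065],[-0.07,0,0],0],[[0,-0.0052,-0.0065],[-0.07,0,0],0],[[0,-0.0052,-0.0065],[-0.07,0,0],0],[[0,0,0],[0,0,0],0],[[0,0,0],[0,0,0],0]]'
python3 -m inch '[[[0,0,0],[0,0,0],0],[[0,0,0],[0,0,0],0],[[0,0,0],[0,0,0],0],[[0,0,0],[0,0,0],0]]'
python3 -c "
from h import *
rel([.706,.039,.221])
im,d=manip.grab_frame('side')
a=cv2.resize(im[130:300,200:400],None,fx=2,fy=2)
im,d=manip.grab_frame('top')
b=cv2.resize(im[130:300,180:380],None,fx=2,fy=2)
cv2.imwrite('pics/s4.png',np.hstack([a,b])[:,:,::-1])"
```

```text
time: 9.35
tool_pos: [0.6587, 0.0462, 0.2594]
tool_rot: [0.185, 0.734, 0.634, 0.159]
contact_force: [-0.3, -0.5, -1.5]
gripper_width: 0.225
grasp_force: 59.7
time: 10.15
tool_pos: [0.6115, 0.0528, 0.2702]
tool_rot: [0.332, 0.681, 0.587, 0.287]
contact_force: [0.4, 0.1, -1.4]
gripper_width: 0.229
grasp_force: 59.9
time: 10.55
tool_pos: [0.6123, 0.0521, 0.2704]
tool_rot: [0.333, 0.681, 0.586, 0.287]
contact_force: [-0.7, 0.0, -1.8]
gripper_width: 0.222
grasp_force: 59.9
 t 10.55 pos [0.6123 0.0521 0.2704] axes x [ 0.148  0.989 -0.   ] z [ 0.781 -0.117 -0.614] tooldelta [0.001  0.0191 0.105 ] j [ 0.02 -0.4   2.16 -0.28  0.5   0.35] F [-0.7  0.  -1.8] w 0.222 gf 59.9
```

View pics/s4.png

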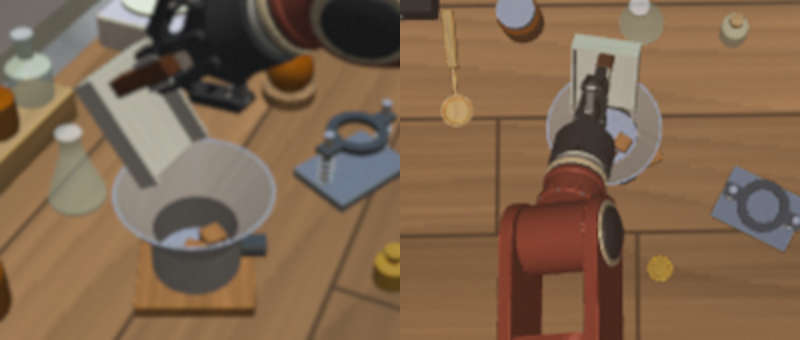

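The left half shows the tray empty and blocks in the cup at about (200,238). I'll count them once the arm is clear. Next I level the scoop and carry it back.

```bash
python3 -m inch '[[[0,0.0084,0.0129],[0.13,0,0],0],[[0,0.0084,0.0129],[0.13,0,0],0],[[0,0.0084,0.0129],[0.13,0,0],0],[[0,0.0084,0.0129],[0.13,0,0],0],[[0,0.0084,0.0129],[0.13,0,0],0],[[0,0.0084,0.0129],[0.13,0,0],0],[[0,0.0084,0.0129],[0.13,0,0],0]]'
python3 -m inch '[[[0.0324,-0.0354,0],[0,0,0],0],[[0.0324,-0.0354,0],[0,0,0],0],[[0.0324,-0.0354,0],[0,0,0],0],[[0.0324,-0.0354,0],[0,0,0],0],[[0.0324,-0.0354,0],[0,0,0],0],[[0.0324,-0.0354,0],[0,0,0],0],[[0.02,-0.022,0],[0,0,0],0],[[0,0,0],[0,0,0],0]]'
python3 -m inch '[[[0,0,0],[0,0,0],0],[[0,0,0],[0,0,0],0]]'
python3 -c "
from h import *
rel([.5035,.2865,.0755])
im,d=manip.grab_frame('top')
b=cv2.resize(im[140:240,230:330],None,fx=4,fy=4)
im,d=manip.grab_frame('side')
a=cv2.resize(im[190:290,250:350],None,fx=4,fy=4)
cv2.imwrite('pics/s5.png',np.hstack([a,b])[:,:,::-1])"
```

```text
time: 11.35
tool_pos: [0.7053, 0.0382, 0.2236]
tool_rot: [-0.001, 0.758, 0.653, -0.0]
contact_force: [0.2, 0.6, -1.6]
gripper_width: 0.224
grasp_force: 59.8
time: 12.15
tool_pos: [0.5017, 0.2881, 0.2228]
tool_rot: [-0.0, 0.756, 0.655, 0.001]
contact_force: [0.2, -0.3, -2.2]
gripper_width: 0.227
grasp_force: 60.7
time: 12.35
tool_pos: [0.5044, 0.2847, 0.2228]
tool_rot: [0.0, 0.758, 0.652, 0.0]
contact_force: [0.3, 0.2, -1.5]
gripper_width: 0.225
grasp_force: 60.7
 t 12.35 pos [0.5044 0.2847 0.2228] axes x [0.149 0.989 0.   ] z [ 0.001 -0.    -1.   ] tooldelta [ 0.0016 -0.0013  0.1473] j [ 0.39 -0.03  1.76 -0.    1.42  0.53] F [ 0.3  0.2 -1.5] w 0.225 gf 60.7
```

View pics/s5.png

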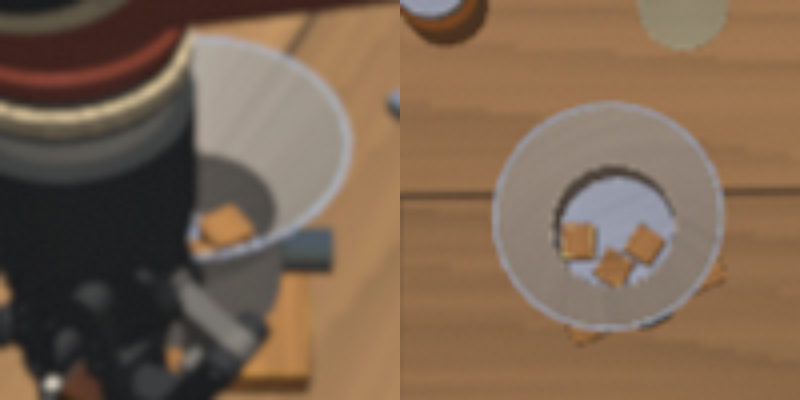

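Three blocks show in the cup, at (578,241), (613,267) and (645,243). The fourth may be stacked or still in the scoop, so I check depths.

```bash
python3 - <<'E'
from h import *
im,d=manip.grab_frame('top');P=cloud('top',d)
for (u,v) in [(578,241),(613,267),(645,243),(610,205)]:
    c=230+(u-400)/4;r=140+v/4
    print((u,v),P[int(r)-2:int(r)+3,int(c)-2:int(c)+3].reshape(-1,3)[:,2].round(3).reshape(5,5))
hs=cv2.cvtColor(im,cv2.COLOR_RGB2HSV)
print(P[170:212,266:300,2].max())
im2,d2=manip.grab_frame('side')
a=cv2.resize(im2[200:400,180:380],None,fx=2,fy=2);b=cv2.resize(im[190:290,160:260],None,fx=4,fy=4)
cv2.imwrite('pics/s6.png',np.hstack([a,b])[:,:,::-1])
E
```

```text
(578, 241) [[0.07  0.075 0.075 0.073 0.073]
 [0.072 0.07  0.063 0.079 0.069]
 [0.077 0.073 0.071 0.072 0.066]
 [0.069 0.072 0.076 0.073 0.072]
 [0.074 0.077 0.065 0.073 0.073]]
(613, 267) [[0.048 0.046 0.048 0.052 0.049]
 [0.049 0.049 0.048 0.051 0.051]
 [0.045 0.049 0.051 0.056 0.051]
 [0.043 0.05  0.045 0.053 0.049]
 [0.048 0.049 0.046 0.05  0.05 ]]
(645, 243) [[0.052 0.053 0.051 0.045 0.049]
 [0.051 0.047 0.049 0.046 0.05 ]
 [0.05  0.048 0.051 0.047 0.044]
 [0.052 0.048 0.047 0.048 0.05 ]
 [0.049 0.055 0.054 0.051 0.049]]
(610, 205) [[0.03  0.024 0.023 0.028 0.02 ]
 [0.027 0.018 0.027 0.019 0.022]
 [0.028 0.023 0.02  0.024 0.028]
 [0.024 0.028 0.029 0.026 0.027]
 [0.027 0.028 0.025 0.028 0.021]]
1.4270158113873914
```

View pics/s6.png

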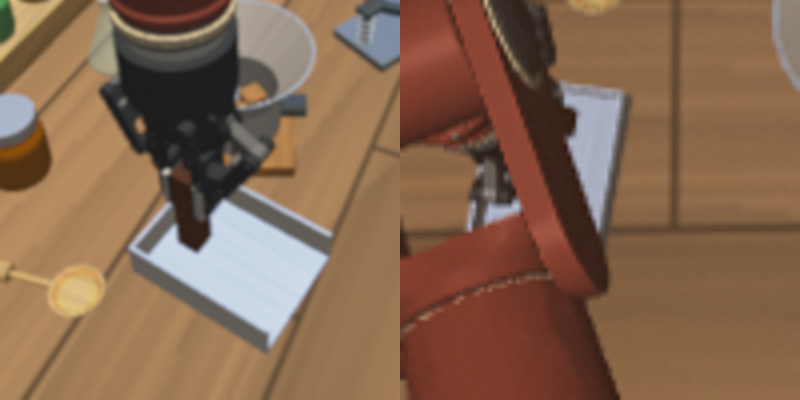

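The scoop is empty. The left block's top is at 73 mm, which means two are stacked, so all four blocks are in the hopper. Now I set the scoop down.

```bash
python3 -m inch '[[[0,0,0.04],[0,0,0],0],[[0,0,0.04],[0,0,0],0],[[0,0,0.035],[0,0,0],0],[[0,0,0.015],[0,0,0],0],[[0,0,0],[0,0,0],0],[[0,0,0.01],[0,0,0],0],[[0,0,0],[0,0,0],0],[[0,0,0],[0,0,0],0]]'
python3 -c "
from h import *
rel([.5035,.2865,.0755])"
```

```text
time: 13.35
tool_pos: [0.5046, 0.2856, 0.0843]
tool_rot: [0.0, 0.758, 0.653, 0.001]
contact_force: [-0.3, 0.1, -1.5]
gripper_width: 0.228
grasp_force: 60.6
 t 13.35 pos [0.5046 0.2856 0.0843] axes x [0.148 0.989 0.001] z [ 0.002  0.001 -1.   ] tooldelta [ 0.0007 -0.0012  0.0088] j [ 0.39  0.11  1.85 -0.    1.17  0.54] F [-0.3  0.1 -1.5] w 0.228 gf 60.6
```

```bash
python3 -m inch '[[[0,0,0.004],[0,0,0],0],[[0,0,0.004],[0,0,0],0],[[0,0,0.001],[0,0,0],0],[[0,0,0],[0,0,0],0],[[0,0,0],[0,0,0],0]]'
python3 -c "
from h import *
rel([.5035,.2865,.0755])"
```

```text
time: 13.85
tool_pos: [0.504, 0.2854, 0.0746]
tool_rot: [0.0, 0.758, 0.653, 0.0]
contact_force: [-1.3, -0.1, 3.8]
gripper_width: 0.227
grasp_force: 61.6
 t 13.85 pos [0.504  0.2854 0.0746] axes x [0.148 0.989 0.001] z [ 0.001  0.    -1.   ] tooldelta [ 0.001  -0.0007 -0.0009] j [0.39 0.13 1.86 0.   1.16 0.54] F [-1.3 -0.1  3.8] w 0.227 gf 61.6
```

```bash
python3 -m inch '[[[0,0,0],[0,0,0],1],[[0,0,0],[0,0,0],1],[[0,0,0],[0,0,0],1],[[0,0,0],[0,0,0],1],[[0,0,-0.02],[0,0,0],1],[[0,0,-0.05],[0,0,0],1],[[0,0,-0.05],[0,0,0],1],[[0,0,-0.05],[0,0,0],1]]'
python3 -m inch '[[[-0.044,0.0144,0],[0,0,0],1],[[-0.044,0.0144,0],[0,0,0],1],[[-0.044,0.0144,0],[0,0,0],1],[[-0.044,0.0144,0],[0,0,0],1],[[-0.044,0.0144,0],[0,0,0],1],[[-0.044,0.0144,0],[0,0,0],1],[[-0.044,0.0144,0],[0,0,0],1],[[-0.044,0.0144,0],[0,0,0],1]]'
python3 -m inch '[[[-0.044,0.0144,0],[0,0,0],1],[[-0.044,0.0144,0],[0,0,0],1],[[-0.044,0.0144,0],[0,0,0],1],[[-0.044,0.0144,0],[0,0,0],1],[[-0.044,0.0144,0],[0,0,0],1],[[0,0,0.03],[0,0,0],1],[[0,0,0],[0,0,0],1],[[0,0,0],[0,0,0],1]]'
python3 - <<'E'
from h import *
rel([.604,-.308,.115])
for n in("top","side"):
    im,d=manip.grab_frame(n);P=cloud(n,d);ok=d>0
    for nm,z0,z1 in (("handle",.07,.1),("scoop",.008,.06)):
        m=ok&(P[...,0]>.36)&(P[...,0]<.6)&(P[...,1]>.2)&(P[...,1]<.38)&(P[...,2]>z0)&(P[...,2]<z1);print(n,nm,P[m].mean(0).round(3),cv2.minAreaRect(P[m][:,:2].astype(np.float32)*1000))
    m=ok&(abs(P[...,0]-.604)<.045)&(abs(P[...,1]+.308)<.045)&(P[...,2]>.11)&(P[...,2]<.145);q=P[m]
    print(n,"lip",len(q),q.mean(0).round(4) if len(q) else "",((q.min(0)+q.max(0))/2).round(4) if len(q) else "", np.ptp(q,0).round(3) if len(q) else "")
    if n=="side":cv2.imwrite('pics/s7.png',cv2.resize(im[80:280,240:480],None,fx=3,fy=3)[:,:,::-1])
E
```

```text
time: 14.65
tool_pos: [0.5031, 0.285, 0.2451]
tool_rot: [-0.0, 0.758, 0.653, -0.0]
contact_force: [0.9, 0.4, -0.4]
gripper_width: 0.996
grasp_force: 0.0
time: 15.45
tool_pos: [0.5654, -0.0819, 0.2437]
tool_rot: [0.0, 0.758, 0.653, 0.0]
contact_force: [2.0, 0.4, -0.3]
gripper_width: 1.0
grasp_force: 0.0
time: 16.25
tool_pos: [0.6034, -0.3074, 0.2124]
tool_rot: [-0.002, 0.758, 0.653, -0.0]
contact_force: [-0.5, -0.5, 0.6]
gripper_width: 0.999
grasp_force: 0.0
 t 16.25 pos [ 0.6034 -0.3074  0.2124] axes x [0.148 0.989 0.002] z [-0.003  0.002 -1.   ] tooldelta [-0.0006  0.0009  0.0974] j [-0.58  0.2   1.52  0.    1.42 -0.43] F [-0.5 -0.5  0.6] w 0.999 gf 0.0
top handle [0.502 0.284 0.086] ((501.52496337890625, 284.9877014160156), (21.499122619628906, 18.3675537109375), 89.90933227539062)
top scoop [0.481 0.29  0.022] ((476.1399841308594, 283.5724182128906), (213.07821655273438, 169.219970703125), 2.325204372406006)
top lip 31 [ 0.6108 -0.3092  0.1362] [ 0.6097 -0.3089  0.1325] [0.021 0.016 0.022]
side handle [0.503 0.289 0.084] ((504.20660400390625, 286.5781555175781), (19.963680267333984, 19.78915786743164), 82.50672149658203)
side scoop [0.488 0.285 0.025] ((470.552490234375, 290.9295349121094), (91.63957214355469, 120.63906860351562), 81.22429656982422)
side lip 112 [ 0.603  -0.302   0.1263] [ 0.6049 -0.3065  0.1242] [0.031 0.032 0.028]
```

View pics/s7.png

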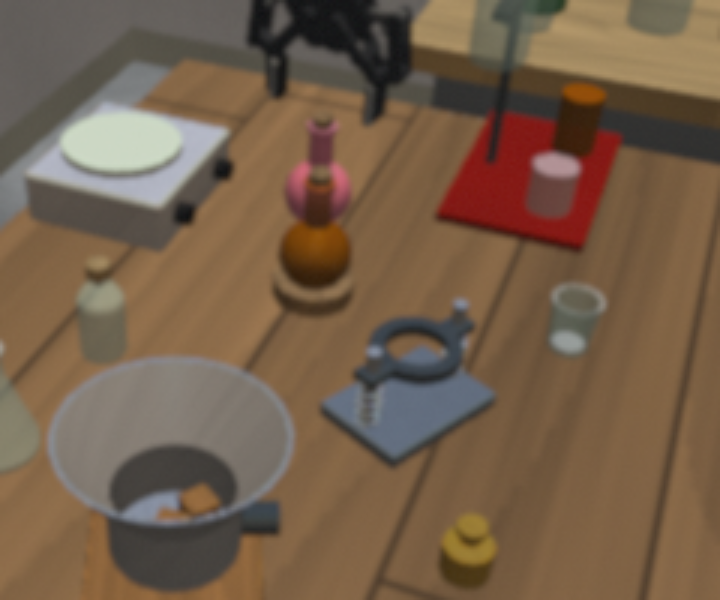

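The scoop is standing level back in its place. The crop shows the amber flask at about (317,235), upright, with the open gripper above it at (330,70). Next I descend and grip the neck.

```bash
python3 -m inch '[[[0,0,0.03],[0,0,0],1],[[0,0,0.03],[0,0,0],1],[[0,0,0.025],[0,0,0],1],[[0,0,0.01],[0,0,0],1],[[0,0,0],[0,0,0],1],[[0,0,0],[0,0,0],1]]'
python3 -m inch '[[[0,0,0],[0,0,0],0],[[0,0,0],[0,0,0],0],[[0,0,0],[0,0,0],0],[[0,0,0],[0,0,0],0],[[0,0,0],[0,0,0],0],[[0,0,0],[0,0,0],0],[[0,0,0],[0,0,0],0]]'
python3 -c "
from h import *
rel([.604,-.308,.115])"
```

```text
time: 16.95
tool_pos: [0.6051, -0.3084, 0.1208]
tool_rot: [0.001, 0.757, 0.653, 0.0]
contact_force: [0.4, -1.1, 0.3]
gripper_width: 0.999
grasp_force: 0.0
time: 17.65
tool_pos: [0.6042, -0.3084, 0.1193]
tool_rot: [0.0, 0.758, 0.653, 0.0]
contact_force: [-0.4, 0.9, 2.7]
gripper_width: 0.287
grasp_force: 58.7
 t 17.65 pos [ 0.6042 -0.3084  0.1193] axes x [ 0.148  0.989 -0.   ] z [ 0. -0. -1.] tooldelta [ 0.0003 -0.0003  0.0043] j [-0.58  0.29  1.59 -0.    1.27 -0.43] F [-0.4  0.9  2.7] w 0.287 gf 58.7
```

```bash
python3 -m inch '[[[0,0,-0.015],[0,0,0],0],[[0,0,-0.035],[0,0,0],0],[[0,0,-0.045],[0,0,0],0],[[0,0,-0.035],[0,0,0],0]]'
python3 -m inch '[[[0.015,-0.02,0],[0,0,0],0],[[0.0217,-0.0308,0],[0,0,0],0],[[0.0217,-0.0308,0],[0,0,0],0],[[0.0217,-0.0308,0],[0,0,0],0],[[0.0217,-0.0308,0],[0,0,0],0],[[0.0067,-0.0106,0],[0,0,0],0],[[0,0,0],[0,0,0],0],[[0,0,0],[0,0,0],0]]'
python3 - <<'E'
from h import *
rel([.468,-.178,.170])
for n in("top","side"):
    im,d=manip.grab_frame(n);P=cloud(n,d);ok=d>0
    hs=cv2.cvtColor(im,cv2.COLOR_RGB2HSV);am=(hs[...,0]<22)&(hs[...,1]>150)
    m=ok&am&(abs(P[...,0]-.468)<.06)&(abs(P[...,1]+.178)<.06)&(P[...,2]>.12)&(P[...,2]<.216);q=P[m]
    print(n,"bulb px",len(q))
    if len(q)>20:
        from scipy.optimize import least_squares
        f=least_squares(lambda c:np.linalg.norm(q-c,axis=1)-.036,[.468,-.178,.18],loss='soft_l1',f_scale=.002);print("centre",f.x.round(4),"rms",np.abs(f.fun).mean().round(4))
    m=ok&(abs(P[...,0]-.468)<.07)&(abs(P[...,1]+.178)<.07)&(P[...,2]>.068)&(P[...,2]<.081);print("ring",m.sum(),cv2.minAreaRect(P[m][:,:2].astype(np.float32)*1000) if m.sum()>5 else"")
    if n=="side":cv2.imwrite('pics/s8.png',cv2.resize(im[80:280,260:500],None,fx=3,fy=3)[:,:,::-1])
E
```

```text
time: 18.05
tool_pos: [0.604, -0.3081, 0.251]
tool_rot: [0.0, 0.758, 0.653, 0.0]
contact_force: [2.0, 0.4, -1.4]
gripper_width: 0.286
grasp_force: 59.4
time: 18.85
tool_pos: [0.4681, -0.1782, 0.249]
tool_rot: [0.0, 0.758, 0.653, 0.0]
contact_force: [-0.1, 0.2, -2.1]
gripper_width: 0.289
grasp_force: 59.9
 t 18.85 pos [ 0.4681 -0.1782  0.249 ] axes x [ 0.148  0.989 -0.   ] z [ 0.001 -0.    -1.   ] tooldelta [ 0.0002 -0.0002  0.079 ] j [-0.51 -0.25  1.9  -0.    1.48 -0.36] F [-0.1  0.2 -2.1] w 0.289 gf 59.9
top bulb px 76
centre [ 0.4692 -0.1825  0.1791] rms 0.0011
ring 109 ((454.59527587890625, -173.1873779296875), (131.55772399902344, 47.69441223144531), 61.82842254638672)
side bulb px 637
centre [ 0.4697 -0.1796  0.1769] rms 0.0011
ring 433 ((467.9728088378906, -175.33670043945312), (77.85232543945312, 114.1474380493164), 0.28967225551605225)
```

View pics/s8.png

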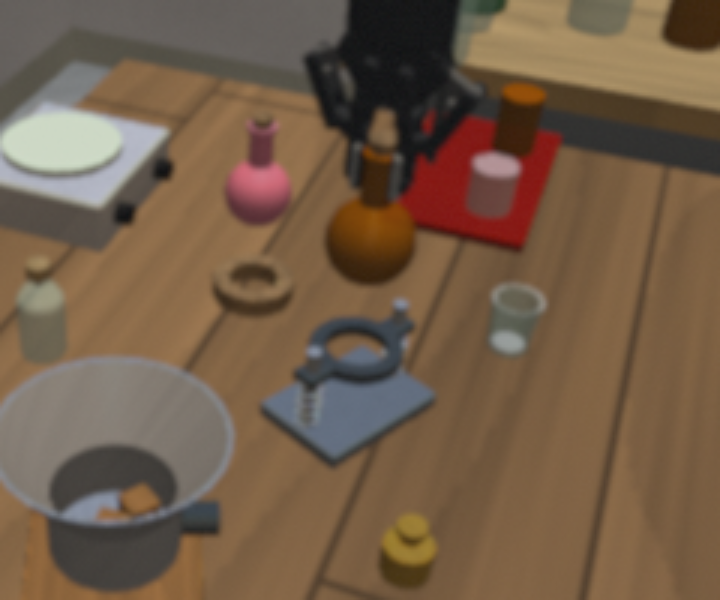

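The crop shows the flask hanging upright at about (372,210), above the ring at (355,350), with the cork ring empty. Both cameras put the bulb 3–4 mm to the -y side of the ring, so I correct that and go down.

```bash
python3 -m inch '[[[0.0033,-0.0015,0.02],[0,0,0],0],[[0,0,0.03],[0,0,0],0],[[0,0,0.015],[0,0,0],0],[[0,0,0],[0,0,0],0],[[0,0,0],[0,0,0],0],[[0,0,0.008],[0,0,0],0],[[0,0,0],[0,0,0],0],[[0,0,0],[0,0,0],0]]'
python3 -m inch '[[[0,0,0.006],[0,0,0],0],[[0,0,0.003],[0,0,0],0],[[0,0,0],[0,0,0],0],[[0,0,0],[0,0,0],0]]'
python3 -c "
from h import *
rel([.468,-.178,.147])"
```

```text
time: 19.75
tool_pos: [0.4672, -0.1748, 0.1762]
tool_rot: [0.0, 0.758, 0.653, 0.0]
contact_force: [0.4, 0.2, -3.1]
gripper_width: 0.286
grasp_force: 59.8
time: 20.15
tool_pos: [0.4678, -0.1753, 0.168]
tool_rot: [0.001, 0.758, 0.653, 0.0]
contact_force: [-0.2, -1.5, 3.7]
gripper_width: 0.283
grasp_force: 60.5
 t 20.15 pos [ 0.4678 -0.1753  0.168 ] axes x [ 0.148  0.989 -0.001] z [ 0.002 -0.002 -1.   ] tooldelta [-0.0026  0.0005  0.021 ] j [-0.51 -0.18  1.99 -0.    1.33 -0.36] F [-0.2 -1.5  3.7] w 0.283 gf 60.5
```

```bash
python3 -m inch '[[[-0.001,0,0.004],[0,0,0],0],[[0,0,0.004],[0,0,0],0],[[0,0,0.004],[0,0,0],0],[[0,0,0],[0,0,0],0],[[0,0,0],[0,0,0],0]]'
python3 -m inch '[[[0,0,0.004],[0,0,0],0],[[0,0,0.003],[0,0,0],0],[[0,0,0],[0,0,0],0],[[0,0,0],[0,0,0],0]]'
python3 -c "
from h import *
rel([.468,-.178,.147])"
```

```text
time: 20.65
tool_pos: [0.4675, -0.1764, 0.1557]
tool_rot: [0.001, 0.758, 0.653, 0.0]
contact_force: [-0.5, -2.4, 7.2]
gripper_width: 0.29
grasp_force: 60.9
time: 21.05
tool_pos: [0.4676, -0.1766, 0.1492]
tool_rot: [0.001, 0.758, 0.653, -0.0]
contact_force: [-0.8, -2.8, 9.4]
gripper_width: 0.284
grasp_force: 61.2
 t 21.05 pos [ 0.4676 -0.1766  0.1492] axes x [ 0.148  0.989 -0.002] z [ 0.002 -0.002 -1.   ] tooldelta [-0.0014  0.0006  0.0022] j [-0.51 -0.16  2.   -0.    1.3  -0.36] F [-0.8 -2.8  9.4] w 0.284 gf 61.2
```

```bash
python3 -m inch '[[[-0.001,0,0.002],[0,0,0],0],[[0,0,0.002],[0,0,0],0],[[0,0,0],[0,0,0],0],[[0,0,0],[0,0,0],0]]'
python3 -m inch '[[[0,0,0.001],[0,0,0],0],[[0,0,0],[0,0,0],0],[[0,0,0],[0,0,0],0]]'
python3 -c "
from h import *
rel([.468,-.178,.147])"
```

```text
time: 21.45
tool_pos: [0.4676, -0.1778, 0.1463]
tool_rot: [0.002, 0.758, 0.653, -0.0]
contact_force: [-2.7, -1.7, 13.0]
gripper_width: 0.286
grasp_force: 62.0
time: 21.75
tool_pos: [0.4678, -0.178, 0.1462]
tool_rot: [0.002, 0.758, 0.653, -0.0]
contact_force: [-4.5, -1.6, 17.1]
gripper_width: 0.283
grasp_force: 62.2
 t 21.75 pos [ 0.4678 -0.178   0.1462] axes x [ 0.148  0.989 -0.003] z [ 0.002 -0.003 -1.   ] tooldelta [-0.      0.0002 -0.0008] j [-0.51 -0.16  2.   -0.    1.29 -0.36] F [-4.5 -1.6 17.1] w 0.283 gf 62.2
```

```bash
python3 -m inch '[[[0,-0.001,0.0015],[0,0,0],0],[[0,0,0],[0,0,0],0],[[0,0,0],[0,0,0],0],[[0,0,0],[0,0,0],0],[[0,0,0],[0,0,0],0]]'
python3 - <<'E'
from h import *
rel([.468,-.178,.147])
im,d=manip.grab_frame('side');P=cloud('side',d);ok=d>0
m=ok&(abs(P[...,0]-.468)<.045)&(abs(P[...,1]+.178)<.065)&(P[...,2]>.025)&(P[...,2]<.085)
print(np.histogram(P[m][:,2],np.arange(.025,.09,.004)))
cv2.imwrite('pics/s9.png',cv2.resize(im[120:260,280:480],None,fx=4,fy=4)[:,:,::-1])
E
```

```text
time: 22.25
tool_pos: [0.4676, -0.1781, 0.146]
tool_rot: [0.003, 0.758, 0.653, 0.0]
contact_force: [-4.6, -1.4, 22.6]
gripper_width: 0.286
grasp_force: 62.6
 t 22.25 pos [ 0.4676 -0.1781  0.146 ] axes x [ 0.148  0.989 -0.003] z [ 0.004 -0.004 -1.   ] tooldelta [ 0.0002  0.0004 -0.001 ] j [-0.51 -0.16  2.01 -0.    1.29 -0.36] F [-4.6 -1.4 22.6] w 0.286 gf 62.6
(array([  8,  15,   5,  27,  43, 106, 108,  22,  28,  33,  30,  38,  43,
        57,  63,   0]), array([0.025, 0.029, 0.033, 0.037, 0.041, 0.045, 0.049, 0.053, 0.057,
       0.061, 0.065, 0.069, 0.073, 0.077, 0.081, 0.085, 0.089]))
```

View pics/s9.png

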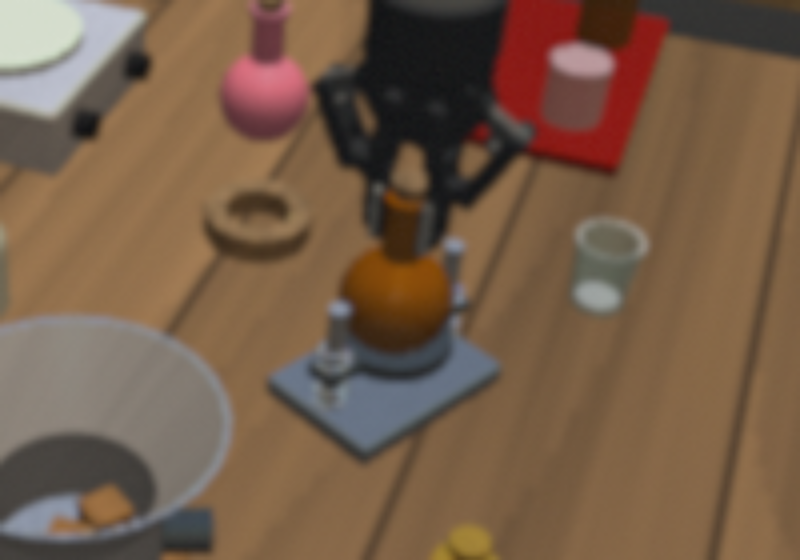

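The crop shows the flask upright in the ring at about (395,300), with the ring low on its rods at (400,355). Its top is about 51 mm up, and the tool no longer moves as the force rises to 23 N, so the ring is at its stop.

```bash
python3 -c "
from h import *
print(manip.job_done())"
```

```text
the job is handed in; nothing more can be done
None
```

The job is handed in: all four blocks are in the hopper, the empty scoop stands back where it started, and the arm is still holding the amber flask upright in the cradle with the ring pressed to its stop.

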